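Unclip the large battery pack from its charging cradle

TASK

Take the larger of the two rechargeable battery packs out of its charging cradle on the blue repair mat: squeeze in the release button on its side, keep it squeezed, and pull the pack straight up. Then stand it upright on the floor of the shallow aluminium tray and let go, setting it down rather than dropping it. Leave the smaller pack in its own cradle.

Things in the scene. Friction and masses are not known exactly. Their poses are not given: they have to be found in the camera images.
- pack_large: Larger battery pack: upright black box, 64 (its x) x 36 (y) x 110 mm tall (z), about 0.26 kg; origin at the centre of its underside. It sits 28 mm deep in a fixed grey cradle (rim 40 mm above the table, 91 x 63 mm plus a low bulge on the -y side) and a hidden catch locks it in. Release button on its +y side. Squeezed from above across y, finger on button, it lifts straight out.
- release (a joint): Larger pack's release button: ribbed grey plate on the pack's +y side, 36 mm wide (x), 66 to 102 mm above the pack's underside, 8 mm proud (44 mm across pack and button, 36 mm pressed flush). 0 = out, 0.0085 m = fully in (moves along pack -y). Spring 3 N to start, 5.5 N fully in; springs back when let go. The catch is free from about 6 mm in.
- pack_small: The smaller battery pack, to be left alone: same looks, 40 mm (x) by 36 mm (y) by 75 mm tall, with a like button on its +y side, in a like cradle of its own. Origin: centre of its underside.
- tray: Shallow open aluminium tray fixed to the mat, 160 mm (its x) by 130 mm (its y), rim 18 mm above the table, walls and floor 4 mm thick. Origin: centre of its underside at table level, z up.
There are look-alikes about, which are no part of the job. What is shaped like the pack_large but orange is not meant.

How it is judged:
On the way, in this order (a step that is already met when the one before it is completed fails the run):
1. the larger pack's release button is pressed (3 mm or more) with the pack still in its cradle (value of joint release above 0.003 m and distance of pack_large from where it was at the start of the episode below 0.01 m), for 0.1 s.
2. the larger pack is pulled clear (underside over 50 mm up), button still pressed (value of joint release above 0.003 m and height (world z) of pack_large above 0.05 m), for 0.1 s.
At the end, for the whole second after the job is handed in: The larger pack stands at rest in the tray: underside within 7 mm of the tray's floor, its centre within 65 mm (tray's x) and 50 mm (tray's y) of the tray's centre, upright within 10 degrees; the smaller pack is within 15 mm of where it began (x of pack_large in the frame of tray between -0.065 and 0.065 m and y of pack_large in the frame of tray between -0.05 and 0.05 m and z of pack_large in the frame of tray below 0.011 m and angle between pack_large's own z axis and vertical below 0.17 rad and linear speed of pack_large below 0.02 m/s and distance of pack_small from where it was at the start of the episode below 0.015 m); the robot touches nothing.
It fails at once if the smaller pack is moved more than 15 mm (distance of pack_small from where it was at the start of the episode above 0.015 m).
It fails at once if the larger pack is dropped or thrown (over 0.7 m/s with no finger on it) (linear speed of pack_large above 0.7 m/s and contact force between pack_large and the fingers below 0.2 N).
It also fails if it takes over 35 s, if anything falls off the work surface, if the arm or the gripper's body presses on something with over 40 N, if the wrist force passes 120 N, or if a joint passes its speed limit or range.

ROBOT

A 6-joint arm with a two-finger parallel gripper is mounted at the origin on the work surface. World frame = base frame: x ahead of the robot, y to its left, z up, the work surface at z = 0. Lengths are in m, angles in rad, forces in N, time in s.
With the tool pointing down it reaches from about 0.3 to 0.875 m from the base axis. Payload 6.4 kg.
Tool frame: the origin (TCP) lies on the centre line of the jaws, within the pads' length; the fingertips stand 25 mm ahead of it and the grasp point (between the pads) lies 6 mm ahead of it; z points along the fingers, y is the line along which they close (so a half turn about z gives the same grasp; the last joint's range is limited). The gripper opens to 85 mm and grips with 20 to 120 N. Pads are 22 mm wide; open, the fingers measure 114 mm over their backs; the gripper's body (76 mm by 85 mm) begins 54 mm behind the grasp point. The pads swing forward as they close: fully open they stand 13 mm farther back than shut.
Start: joints at [-1.347, 0.181, 1.607, -0, 1.354, -0.206], TCP at [0.24, -0.523, 0.256] pointing down, gripper open.
Joint ranges: [-2.99, 2.99], [-0.89, 2.07], [0.3, 2.58], [-1.14, 4.28], [0, 2.63], [-3.12, 3.12]. Speed limits (rad/s): [2.57, 2.57, 3.01, 3.14, 3.14, 3.14].

INTERFACE

Orientations are given as a unit quaternion [w, x, y, z].
In Python, from bench import get_obs, camera, hand_in, spot_in gives the robot as it stands.
- The arm moves only by the shell command python3 -m jog 'ROWS'. ROWS is JSON, one flat list of numbers, 7 for each row, row after row: the shift along the tool's x, y, z in m, then the turn, a rotation vector about the tool's x, y, z in rad, then the closure, from 0 (fully open) to 1 (shut). A call has 1 to 20 rows; each row is the pose to reach, as a shift and turn from the pose commanded when the call began, along the tool's axes at that moment; what a row does not reach only later rows make up. A row lasts 1/8 s, in which the tool goes at most 62.5 mm and 10.7 degrees, less where a joint would pass 70% of its speed; a pose out of reach is approached as far as the arm can. A call with a gripper value outside its range is refused whole. The fingers move at their own pace and stop on an object; the grip force is fixed at half the most. Time passes only in rows, so rows that repeat a pose let the fingers close. It gives the time, the measured TCP pose, the force, the opening and the grip force at its end, in the units of the state.
- get_obs(): the state, without advancing time (a new reading comes with each control period).
- camera(name): name is "side" or "top"; returns a dict with "frame" (384x512x3 uint8, red, green, blue), "mtx" (3x3 intrinsics, pixels), "extrinsics" (4x4, takes a point from camera to world coordinates). Camera axes: x right, y up, looking along -z (the intrinsics and any distortion apply to the point x, -y, -z); pixel columns grow to the right and rows downward; lengths in m; the calibration is good to about 2 mm. A picture is of the moment at which its call begins. There is no depth.
- hand_in(): hands the job in; it is judged then, once.
Trained networks look in a picture, given as the dict that the camera call returned (one of the last four; its "shot" number tells which), for a name from the list of things; names that differ only in an ending like _2 or _b are one class to them, and where a whole thing is asked for, a point or a joint stands for the part that bears it (a point fixed in the world has none). Each returns a list of dicts, best first, with "confidence" (0 to 1); they miss things now and then, are a little off and sometimes report something else, mostly with a low value. They report only what shows in the picture. A call takes as long as a camera call. They do not tell look-alikes from the thing itself.
- spot_in(picture, name): "xyz" ([x, y, z] in m, in world coordinates, good to about 4 mm: the middle of the surface that is visible of it).
The state is a dict: "time_s": time; "q": joint angles; "dq": joint speeds; "joint_efforts": joint torques, N m; "eef_pos": TCP position; "eef_rot": TCP orientation; "wrist_force": force on the tool from outside, world axes, zero at the start; "torque": the same for the moment, N m; "opening": opening from 0.0 (shut) to 1.0 (fully open); "grasp_force": force on a finger pad.
Only numpy, scipy, OpenCV 4.12 (cv2) and the standard library are available. Lean on these libraries where they do the work, as an engineer would, in place of code of your own. Each camera call takes 0.05 s, during which the arm holds its last target. There are 200 camera calls.

## Working session

There is one attempt and no reset: what is moved stays moved. The work goes in short steps, Python scripts to look and compute and a shell command to move; the robot and the scene stay as the last step left them, time stands still between calls to the robot, and variables do not carry over. Pictures are saved under pics/ and viewed, at most 10 in all, crops included, and the job is handed in when it is done.

```bash
mkdir -p pics
python3 - <<'E'
from bench import *
import cv2,numpy as np
o=get_obs();print(o['eef_pos'],o['eef_rot'],o['time_s'])
ims=[]
for n in("top","side"):
    p=camera(n);cv2.imwrite(f'pics/{n}1.png',p['frame'][:,:,::-1])
    print(n,p['mtx'],p['extrinsics'],[k for k in p])
    for t in("pack_large","release","pack_small","tray"):
        for d in spot_in(p,t):
            P=np.array(d['xyz']);E=np.array(p['extrinsics']);c=E[:3,:3].T@(P-E[:3,3]);c=c*[1,-1,-1];u=p['mtx']@c
            print(t,np.round(P,3),round(d['confidence'],2),np.round(u[:2]/u[2]))
E
```

```text
[ 0.23950349 -0.52221705  0.25539778] [-8.45779656e-04  9.76998033e-01  2.13246637e-01  1.31512419e-05] 0.0
top [[349.22930268   0.         250.68596981]
 [  0.         349.22930268 196.23590213]
 [  0.           0.           1.        ]] [[ 0.01271726  0.98722687 -0.1588124   0.38005302]
 [-0.99966941  0.00900332 -0.02408333  0.02375208]
 [-0.02234587  0.15906617  0.987015    0.99390693]
 [ 0.          0.          0.          1.        ]] ['frame', 'mtx', 'extrinsics', 'shot']
pack_large [0.511 0.265 0.118] 0.98 [165. 199.]
pack_large [0.424 0.365 0.107] 0.6 [125. 234.]
pack_small [0.581 0.04  0.085] 0.78 [253. 176.]
tray [ 0.581 -0.298  0.003] 0.65 [371. 183.]
side [[420.66733607   0.         259.42216469]
 [  0.         420.66733607 190.71437515]
 [  0.           0.           1.        ]] [[-0.96357853  0.21216886 -0.16279066  0.33162953]
 [-0.267371   -0.75202921  0.60246561  0.67936834]
 [ 0.00540111  0.62404843  0.781367    0.85519089]
 [ 0.          0.          0.          1.        ]] ['frame', 'mtx', 'extrinsics', 'shot']
pack_large [0.427 0.39  0.104] 0.97 [249. 316.]
pack_large [0.509 0.282 0.113] 0.73 [225. 254.]
release [0.522 0.29  0.108] 0.7 [218. 257.]
release [0.408 0.374 0.1  ] 0.61 [261. 311.]
tray [ 0.58  -0.302  0.001] 0.66 [265. 107.]
```

Run:
```python
import cv2,numpy as np
a=cv2.imread('pics/top1.png');b=cv2.imread('pics/side1.png')
cv2.imwrite('pics/both.png',np.vstack([cv2.resize(a,(400,300)),cv2.resize(b,(400,300))]))
A=cv2.resize(a[160:260,90:290],(800,400),interpolation=cv2.INTER_CUBIC)
cv2.imwrite('pics/cropT.png',A)
cv2.imwrite('pics/cropS.png',cv2.resize(b[190:370,160:340],(600,600),interpolation=cv2.INTER_CUBIC))
```

```text
(no output)
```

View pics/both.png

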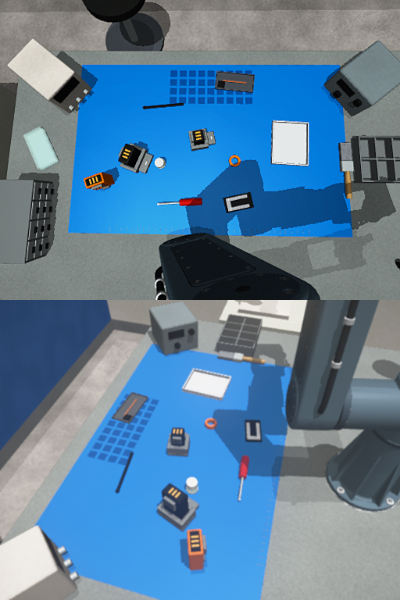

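View pics/cropT.png

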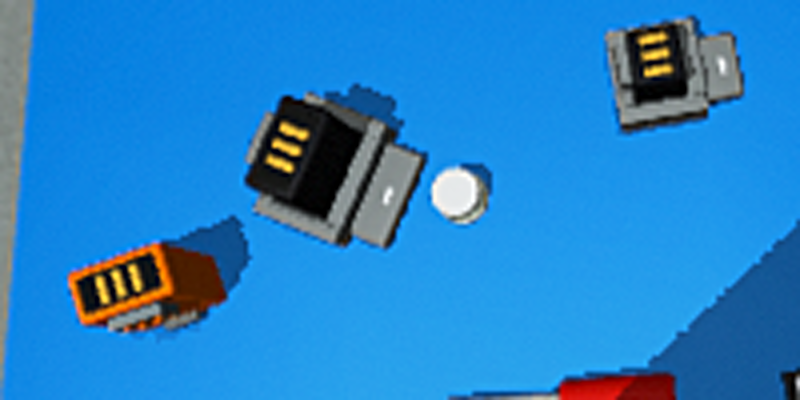

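View pics/cropS.png

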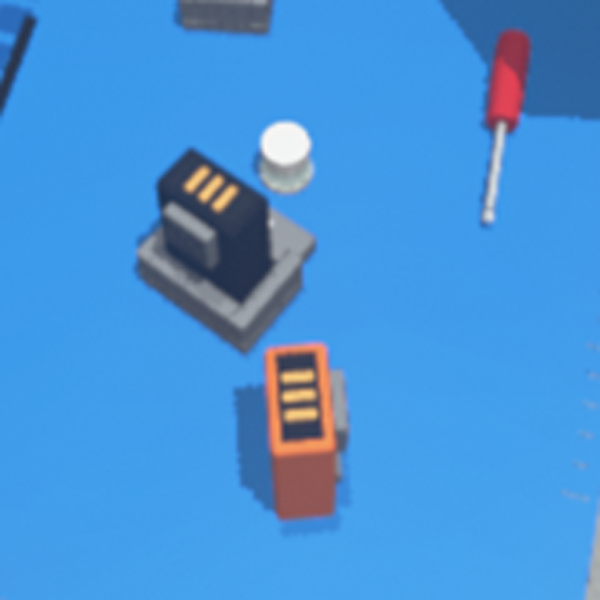

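Candidates in the top image: the black pack at (165,199) in its cradle, the orange look-alike at (125,234), standing free, and the small black pack at (253,176) in its own cradle. The target is the black one at (165,199). It is larger than the other black pack, sits in a cradle and has its button on the left, away from the white cap. The crops confirm this. The tray is at (371,183).

Next I'll estimate the pack's pose from its top-face corners.

```bash
cat > h.py <<'E'
import numpy as np,cv2
def ray(p,uv,z):
    E=np.array(p['extrinsics']);d=np.linalg.inv(p['mtx'])@[uv[0],uv[1],1];d=E[:3,:3]@(d*[1,-1,-1])
    return E[:3,3]+d*(z-E[2,3])/d[2]
def proj(p,P):
    E=np.array(p['extrinsics']);c=(np.atleast_2d(P)-E[:3,3])@E[:3,:3]*[1,-1,-1];u=c@np.array(p['mtx']).T
    return u[:,:2]/u[:,2:]
def box(x,y,yaw,hx,y0,y1,z0,z1):
    c,s=np.cos(yaw),np.sin(yaw);return np.array([[x+c*a-s*b,y+s*a+c*b,z] for z in(z0,z1) for a,b in((-hx,y0),(hx,y0),(hx,y1),(-hx,y1))])
def draw(im,uv,col):
    uv=np.int32(np.round(uv*16))
    for i in range(4):
        for a,b in((i,(i+1)%4),(i+4,(i+1)%4+4),(i,i+4)): cv2.line(im,tuple(map(int,uv[a])),tuple(map(int,uv[b])),col,1,cv2.LINE_AA,4)
E
python3 - <<'E'
from bench import *; from h import *
t=camera('top');s=camera('side')
ct=np.array([(285,95),(330,108),(293,203),(248,187)])/4+[90,160]
cs=np.array([(192,148),(270,197),(240,228),(160,182)])/3.333+[160,190]
for p,c in((t,ct),(s,cs)):
    P=np.array([ray(p,u,.122)[:2] for u in c]);r=cv2.minAreaRect(np.float32(P*1000));print(P.round(3).tolist(),P.mean(0),r)
# joint fit: pose x,y,yaw from both images' corners (any 4-fold order: nearest)
from scipy.optimize import least_squares
from scipy.spatial.distance import cdist
def f(v):
    B=box(*v,.032,-.018,.018,.012,.122)[4:];R=[]
    for p,c in((t,ct),(s,cs)): R.append(cdist(c,proj(p,B)).min(1))
    return np.concatenate(R)
b=min((least_squares(f,[.51,.27,a]) for a in np.arange(-1.5,1.6,.3)),key=lambda r:r.cost);print(b.x,np.degrees(b.x[2]),b.fun.round(1))
# place yaw so +y faces button: print both
v=b.x
for i,(p,(x0,y0,w,h),k) in enumerate(((t,(130,170,80,60),7),(s,(185,220,90,80),7))):
    im=p['frame'][:,:,::-1]; S=cv2.resize(im[y0:y0+h,x0:x0+w],None,fx=k,fy=k,interpolation=cv2.INTER_CUBIC)
    for B,c in((box(*v,.032,-.018,.018,.012,.122),(0,255,0)),(box(*v,.0455,-.0315,.0315,0,.04),(0,0,255))): draw(S,(proj(p,B)-[x0,y0]+.5)*k-.5,c)
    cv2.imwrite(f'pics/ov{i}.png',S)
# tray
g=t['frame'];m=cv2.inRange(g,(190,190,190),(255,255,255));m[:, :330]=0;m[:,410:]=0;m[:130]=0;m[230:]=0
c=max(cv2.findContours(m,0,2)[0],key=cv2.contourArea)
P=np.float32([ray(t,u[0],.018)[:2] for u in c])*1000;print('tray',cv2.minAreaRect(P))
E
python3 -c "
import cv2,numpy as np
a=cv2.imread('pics/ov0.png');b=cv2.imread('pics/ov1.png');b=b[:]
h=600;a=cv2.resize(a,(400,300));b=cv2.resize(b,(338,300));cv2.imwrite('pics/ov.png',np.hstack([a,b]))"
```

```text
[[0.551, 0.274], [0.542, 0.245], [0.481, 0.266], [0.491, 0.295]] [0.51632385 0.26991615] ((516.6990356445312, 269.8952331542969), (30.839366912841797, 64.57721710205078), 71.45765686035156)
[[0.536, 0.248], [0.48, 0.269], [0.491, 0.294], [0.547, 0.277]] [0.51355338 0.27182925] ((513.5046997070312, 272.6489562988281), (30.282093048095703, 60.64451599121094), 70.260009765625)
[ 0.51477385  0.27073257 -0.32881574] -18.83975413755249 [1.2 1.4 1.1 1.4 2.3 2.2 2.  1.9]
tray ((579.1558837890625, -292.43194580078125), (128.0363311767578, 157.18882751464844), 87.0256576538086)
```

View pics/ov.png

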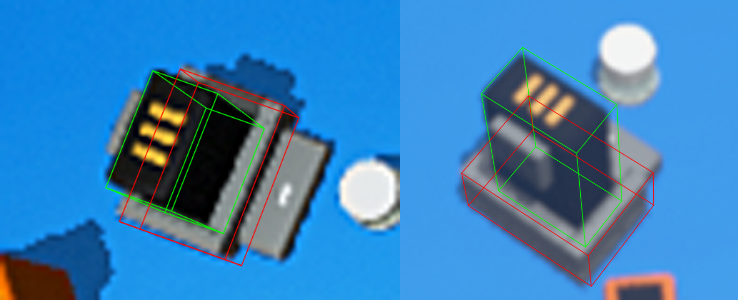

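The pack is at about (0.515, 0.271) with yaw -18.8°, and its button faces +y. I'll move above it with the fingers across its y axis.

```bash
python3 -m jog '[0.03,-0.03,0,0,0,-0.12,0, 0.581,-0.606,0.04,0,0,-2.384,0, 0.581,-0.606,0.04,0,0,-2.384,0, 0.581,-0.606,0.04,0,0,-2.384,0, 0.581,-0.606,0.04,0,0,-2.384,0, 0.581,-0.606,0.04,0,0,-2.384,0, 0.581,-0.606,0.04,0,0,-2.384,0, 0.581,-0.606,0.04,0,0,-2.384,0, 0.581,-0.606,0.04,0,0,-2.384,0, 0.581,-0.606,0.04,0,0,-2.384,0, 0.581,-0.606,0.04,0,0,-2.384,0, 0.581,-0.606,0.04,0,0,-2.384,0, 0.581,-0.606,0.04,0,0,-2.384,0, 0.581,-0.606,0.04,0,0,-2.384,0, 0.581,-0.606,0.04,0,0,-2.384,0, 0.581,-0.606,0.04,0,0,-2.384,0, 0.581,-0.606,0.04,0,0,-2.384,0, 0.581,-0.606,0.04,0,0,-2.384,0]'
python3 - <<'E'
from bench import *; from h import *
from scipy.spatial.transform import Rotation as R
o=get_obs();w,x,y,z=o['eef_rot'];M=R.from_quat([x,y,z,w]).as_matrix()
print(o['q'],'\n',M.round(3),'\n in tool axes to (.515,.271,.102):',M.T@(np.array([.515,.271,.102])-o['eef_pos']),np.degrees(np.arctan2(M[1,1],M[0,1])))
p=camera('side');x0,y0=150,150
cv2.imwrite('pics/s2.png',cv2.resize(p['frame'][y0:y0+190,x0:x0+190,::-1],(600,600),interpolation=cv2.INTER_CUBIC))
E
```

```text
time_s: 2.85
eef_pos: [0.5154, 0.2692, 0.2167]
eef_rot: [0.0, 0.164, 0.986, 0.0]
wrist_force: [0.1, -0.5, -0.2]
opening: 1.0
grasp_force: 0.0
[ 2.77470447e-01  2.32152710e-01  1.62910927e+00 -9.86954142e-05
  1.27986767e+00 -9.63908798e-01] 
 [[-0.946  0.323  0.   ]
 [ 0.323  0.946  0.   ]
 [-0.     0.    -1.   ]] 
 in tool axes to (.515,.271,.102): [0.00097269 0.00151907 0.11467404] 71.1274146360701
```

View pics/s2.png

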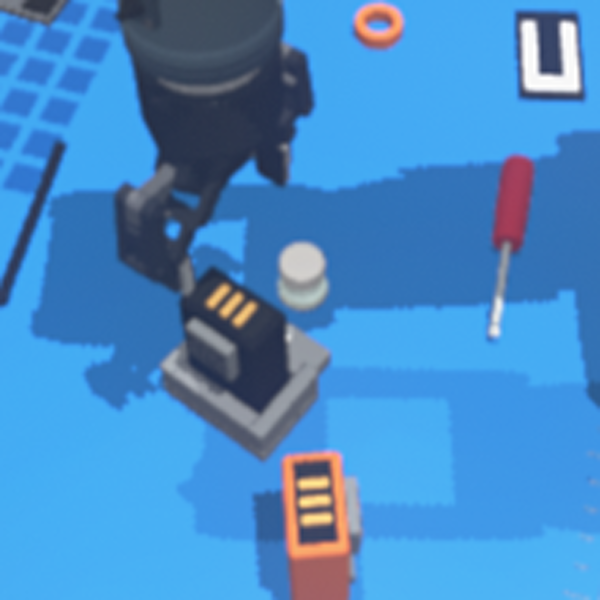

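The +y finger (crop px about (150,240)) is on the button side and the jaws line up with the pack. I'll descend.

```bash
python3 -m jog '[0.001,0.0015,0.03,0,0,0,0, 0.001,0.0015,0.06,0,0,0,0, 0.001,0.0015,0.085,0,0,0,0, 0.001,0.0015,0.105,0,0,0,0, 0.001,0.0015,0.115,0,0,0,0, 0.001,0.0015,0.115,0,0,0,0]'
python3 - <<'E'
from bench import *; from h import *
p=camera('side');x0,y0=180,190
cv2.imwrite('pics/s3.png',cv2.resize(p['frame'][y0:y0+110,x0:x0+110,::-1],(600,600),interpolation=cv2.INTER_CUBIC))
E
```

```text
time_s: 3.65
eef_pos: [0.5146, 0.2717, 0.101]
eef_rot: [-0.0, 0.163, 0.987, -0.0]
wrist_force: [0.5, 0.6, 0.8]
opening: 0.998
grasp_force: 0.0
```

View pics/s3.png

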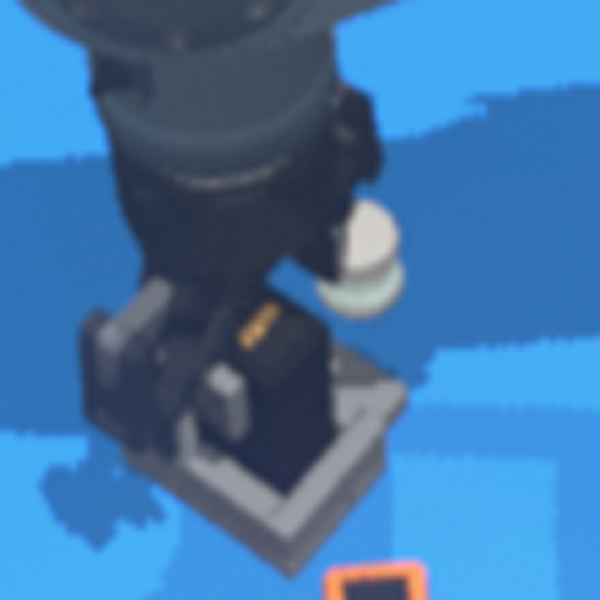

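The finger stands in front of the button, with the button's visible end at crop px (225,400). No contact yet, so I'll close.

```bash
python3 -m jog '[0,0,0,0,0,0,0.3, 0,0,0,0,0,0,0.45, 0,0,0,0,0,0,0.55, 0,0,0,0,0,0,0.7, 0,0,0,0,0,0,1, 0,0,0,0,0,0,1, 0,0,0,0,0,0,1, 0,0,0,0,0,0,1]'
```

```text
time_s: 4.7
eef_pos: [0.5152, 0.2722, 0.1022]
eef_rot: [0.001, 0.163, 0.987, 0.0]
wrist_force: [-1.1, -0.8, 6.1]
opening: 0.411
grasp_force: 60.1
```

The opening is 35 mm with 60 N of grip, so the button is fully in. I'll pull straight up.

```bash
python3 -m jog '[0,0,-0.005,0,0,0,1, 0,0,-0.012,0,0,0,1, 0,0,-0.022,0,0,0,1, 0,0,-0.035,0,0,0,1, 0,0,-0.05,0,0,0,1, 0,0,-0.07,0,0,0,1, 0,0,-0.09,0,0,0,1, 0,0,-0.11,0,0,0,1, 0,0,-0.12,0,0,0,1, 0,0,-0.12,0,0,0,1]'
python3 - <<'E'
from bench import *; from h import *
from scipy.spatial.transform import Rotation as R
o=get_obs();w,x,y,z=o['eef_rot'];M=R.from_quat([x,y,z,w]).as_matrix()
print(M.T@(np.array([.579,-.293,.222])-o['eef_pos']))
p=camera('side');x0,y0=150,130
cv2.imwrite('pics/s4.png',cv2.resize(p['frame'][y0:y0+190,x0:x0+190,::-1],(600,600),interpolation=cv2.INTER_CUBIC))
E
```

```text
time_s: 5.95
eef_pos: [0.5152, 0.2719, 0.2224]
eef_rot: [0.001, 0.163, 0.987, 0.0]
wrist_force: [-0.0, 1.1, -2.8]
opening: 0.414
grasp_force: 60.3
[-2.42305750e-01 -5.14303771e-01  4.07254905e-04]
```

View pics/s4.png

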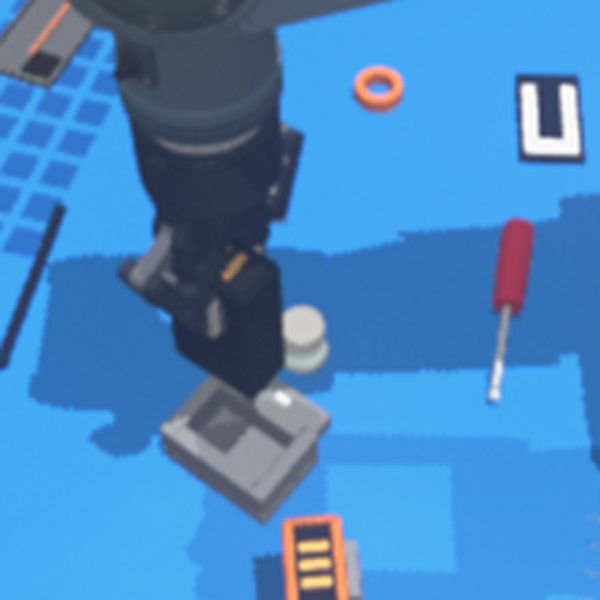

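The pack is out and upright in the grip, and the empty cradle is at crop px (245,440). I'll carry it over the tray.

```bash
python3 -m jog '[-0.01,-0.02,-0.02,0,0,0,1, -0.024,-0.051,-0.02,0,0,0,1, -0.044,-0.093,-0.02,0,0,0,1, -0.065,-0.139,-0.02,0,0,0,1, -0.087,-0.185,-0.02,0,0,0,1, -0.111,-0.236,-0.02,0,0,0,1, -0.136,-0.288,-0.02,0,0,0,1, -0.16,-0.339,-0.02,0,0,0,1, -0.182,-0.386,-0.02,0,0,0,1, -0.201,-0.427,-0.02,0,0,0,1, -0.218,-0.463,-0.02,0,0,0,1, -0.23,-0.488,-0.01,0,0,0,1, -0.237,-0.504,0,0,0,0,1, -0.242,-0.514,0.01,0,0,0,1, -0.242,-0.514,0.02,0,0,0,1, -0.242,-0.514,0.02,0,0,0,1]'
python3 - <<'E'
from bench import *; from h import *
o=get_obs();x,y,z=o['eef_pos'];v=(x,y,np.radians(-18.8));b=z-.0902
p=camera('side');x0,y0=190,20;k=4.5
S=cv2.resize(p['frame'][y0:y0+130,x0:x0+130,::-1],None,fx=k,fy=k,interpolation=cv2.INTER_CUBIC)
draw(S,(proj(p,box(*v,.032,-.018,.018,b,b+.11))-[x0,y0]+.5)*k-.5,(0,255,0))
draw(S,(proj(p,box(.579,-.293,np.radians(-3),.08,-.065,.065,0,.018))-[x0,y0]+.5)*k-.5,(0,0,255))
cv2.imwrite('pics/s5.png',S);print(b,o['wrist_force'])
E
```

```text
time_s: 8.0
eef_pos: [0.5779, -0.291, 0.1997]
eef_rot: [-0.001, 0.163, 0.987, 0.001]
wrist_force: [-0.4, -0.0, -2.9]
opening: 0.417
grasp_force: 60.4
0.1095206276043886 [-0.40328975 -0.04319472 -2.8823365 ]
```

View pics/s5.png

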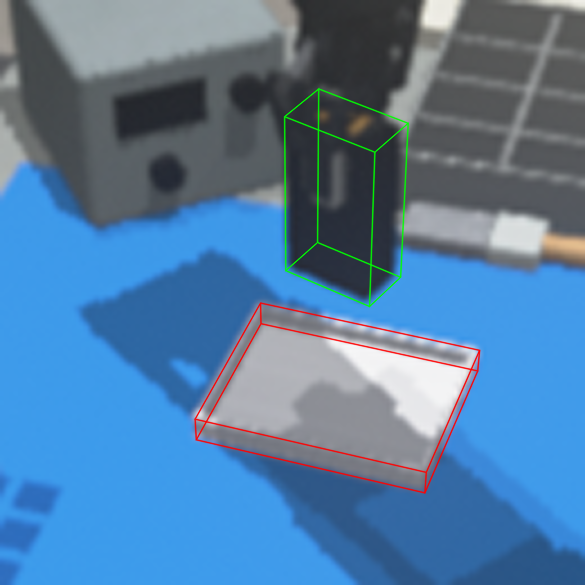

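The pack and tray overlays match the picture. The underside is at 0.110 and the tray floor at 0.004. I'll lower the pack, going slowly at the end.

```bash
python3 -m jog '[0,0,0.015,0,0,0,1, 0,0,0.04,0,0,0,1, 0,0,0.065,0,0,0,1, 0,0,0.083,0,0,0,1, 0,0,0.093,0,0,0,1, 0,0,0.099,0,0,0,1, 0,0,0.102,0,0,0,1, 0,0,0.104,0,0,0,1, 0,0,0.104,0,0,0,1]'
```

```text
time_s: 9.18
eef_pos: [0.5786, -0.2927, 0.0977]
eef_rot: [0.0, 0.163, 0.987, -0.0]
wrist_force: [-0.1, 0.0, -3.1]
opening: 0.413
grasp_force: 60.5
```

```bash
python3 -m jog '[0,0,0.001,0,0,0,1, 0,0,0.0015,0,0,0,1, 0,0,0.0015,0,0,0,1]'
```

```text
time_s: 9.55
eef_pos: [0.5784, -0.2925, 0.0958]
eef_rot: [0.0, 0.163, 0.987, 0.0]
wrist_force: [0.7, -0.5, -3.1]
opening: 0.415
grasp_force: 60.5
```

```bash
python3 -m jog '[0,0,0.001,0,0,0,1, 0,0,0.0015,0,0,0,1, 0,0,0.0015,0,0,0,1]'
```

```text
time_s: 9.93
eef_pos: [0.5784, -0.2925, 0.0943]
eef_rot: [0.0, 0.163, 0.987, 0.0]
wrist_force: [0.2, 0.1, -2.7]
opening: 0.415
grasp_force: 60.6
```

```bash
python3 -m jog '[0,0,0.001,0,0,0,1, 0,0,0.001,0,0,0,1]'
```

```text
time_s: 10.18
eef_pos: [0.5785, -0.2926, 0.0943]
eef_rot: [0.0, 0.163, 0.987, -0.0]
wrist_force: [-3.8, 2.0, 5.5]
opening: 0.415
grasp_force: 61.0
```

The force flipped to +5.5 N, so the pack is touching the tray floor. I'll open the fingers, then retreat straight up.

```bash
python3 -m jog '[0,0,0,0,0,0,0.5, 0,0,0,0,0,0,0.3, 0,0,0,0,0,0,0, 0,0,0,0,0,0,0, 0,0,0,0,0,0,0, 0,0,0,0,0,0,0, 0,0,-0.01,0,0,0,0, 0,0,-0.03,0,0,0,0, 0,0,-0.06,0,0,0,0, 0,0,-0.1,0,0,0,0, 0,0,-0.14,0,0,0,0, 0,0,-0.15,0,0,0,0, 0,0,-0.15,0,0,0,0]'
python3 - <<'E'
from bench import *; from h import *
v=(.5785,-.2926,np.radians(-18.8))
p=camera('side');x0,y0=190,20;k=3.2
S=cv2.resize(p['frame'][y0:y0+180,x0-40:x0+130,::-1],None,fx=k,fy=k,interpolation=cv2.INTER_CUBIC)
draw(S,(proj(p,box(*v,.032,-.018,.018,.004,.114))-[x0-40,y0]+.5)*k-.5,(0,255,0))
cv2.imwrite('pics/s6.png',S)
E
```

```text
time_s: 11.8
eef_pos: [0.5787, -0.2927, 0.2446]
eef_rot: [0.001, 0.163, 0.987, -0.001]
wrist_force: [0.0, 0.0, -0.8]
opening: 1.002
grasp_force: 0.0
```

View pics/s6.png

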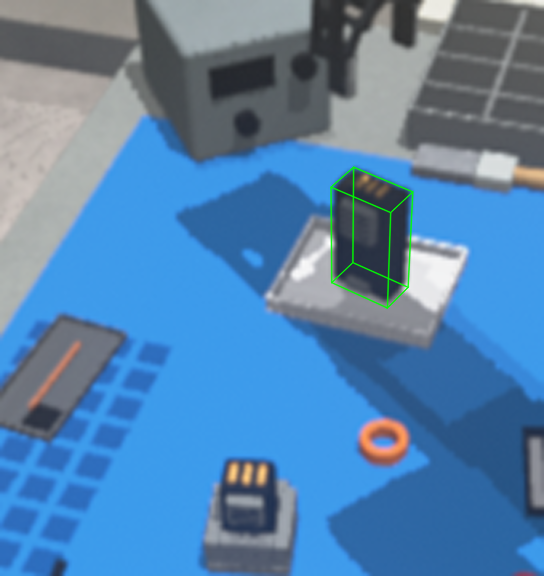

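The pack stands upright in the tray (px (370,235)), matching the model. The small pack (px (248,495)) is still in its cradle, and the gripper is clear.

```bash
python3 -c "
from bench import *
print(hand_in())"
```

```text
the job is handed in; nothing more can be done
None
```

The larger pack was pulled from its cradle with the button held in and now stands upright in the tray; the smaller pack was left in its cradle, and the job was handed in at about 12 s (no verdict was returned).

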